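# Unclamp the test cassette and load it on the reader's sensing pin

## Task

Flip the jig's toggle clamp up past its centre so that it stays open, then lift the freed test cassette out of the jig. Set it down flat in the sloped bed of the empty reader dock, the right way round so that its whole corner (not the notched one) holds the sensing pin fully down, keeping hold of it until it is down rather than dropping it. Leave the clamp open, and leave the occupied dock and the other things on the bench alone.

Things in the scene. Friction and masses are not known exactly. Their poses are not given: they have to be found in the camera images.
- cassette: White plastic test cassette, 0.2 kg: plate 76 (its x) x 48 (y) x 12 mm; origin at centre of underside, z up. Grip rib on the middle of its top: 32 mm along x, 12 mm thick along y, from 12 to 38 mm above the underside. Corner at +x +y cut right through (notch 20 mm along x, 18 along y); other corners whole. Starts flat in the jig's nest, its x axis along the jig's -x (notched end away from the clamp).
- jig: Metal clamping jig fixed to the bench; origin on the bench under the nest's centre, z up. Base 12 mm thick, x -53 to +97, y -40 to +40 mm. Nest floor 30 mm above the bench, rim 5 mm above that floor, about 2.5 mm of play round the cassette. Toggle clamp on the +x side of the nest, between two cheeks 76 mm high.
- clamp (a joint): Toggle clamp's hinge angle (rad) about the jig's +y axis. 0 = closed: level bar with its foot on the cassette's clamp-side end. Positive: bar swings up while the handle goes over away from the nest (to jig +x), stop at 1.75. No lock or spring, under 1 N at the knob: by its weight it falls shut if let go below about 1.05 (its centre), and falls open to the stop beyond it.
- clamp_hinge (a point): Point on the clamp's hinge axis (along the jig's y), at jig x = 66 mm, y = 0, 64 mm above the bench. The bar, 12 mm wide, reaches 46 mm from it; open, the bar stands upright just beyond the nest's +x end, its foot jutting 22 mm towards the nest.
- clamp_knob (a point): Middle of the black cylindrical knob (18 mm diameter, 28 mm long, along the handle) on the end of the clamp handle, 62 mm from the hinge axis; moves with the arm. Closed, the handle stands up, leaning 15 degrees from vertical towards the nest.
- dock: The empty reader dock, fixed to the bench: grey base 110 x 110 x 10 mm under a sloped cream bed (bed) with a sensing pin. Origin on the bench under its centre, z up; the bed's low edge is on its -x side, its high edge on +x.
- bed: Empty dock's bed, sloped 30 degrees; origin at centre of its floor, 50 mm above the bench; z square to the floor (outward), x up the slope, y level. Recess 54 (x) x 82 mm (y), rim 8 mm high, 5 mm thick all round. The cassette lies flat in it with 3 mm play each side; right way round = cassette's +x along the bed's +y, so the notch is at the low edge on the +y side, diagonally opposite the pin.
- pin (a joint): Sensing pin in the empty dock's bed: steel, 8 mm diameter, at bed x = +15, y = -29 mm, standing 6 mm out of the floor. Value (m): 0 = fully out, 0.006 = flush with the floor, pressed along the bed's -z. Spring 0.2 to 0.5 N: the cassette's own weight holds it down. With the cassette turned half round the notch comes over the pin, which stays out.
- dock_used: The occupied reader dock: same shape, size and frame as dock (bed likewise), fixed, with another cassette locked in its bed (grip rib up to 38 mm above the bed floor). Leave it alone.
- beaker: Bystander: glass beaker 46 mm across, 55 mm high. Origin under its centre.
- jar: Bystander: amber jar 42 mm across, 62 mm high. Origin under its centre.
- potato: Bystander: potato standing on end, 48 mm across, 52 mm high. Origin under its centre.
- reagent: Bystander: white reagent bottle 40 mm across, 85 mm high. Origin under its centre.
- tip_rack: Bystander: box of pipette tips 118 (x) x 82 (y) x 55 mm high. Origin under its centre.
- pipette: Bystander: pipette lying along its x axis, from x = -128 to +100 mm, 30 mm wide, 24 mm high. Origin on the bench.
- corn: Bystander: corn cob lying along its x axis, 170 mm long, 44 mm wide, 44 mm high. Origin on the bench under its middle.
Mind the look-alikes: they are no part of the job. What is shaped like the cassette but green is not meant.

How it is judged (in metres and radians):
On the way, in this order (a step that is already met when the one before it is completed fails the run):
1. the clamp is open past its centre, the cassette still in its nest (value of joint clamp above 1.5 rad and distance of cassette from where it was at the start of the episode below 0.01 m), for 0.2 s.
2. the cassette is lifted out of the jig in the gripper (z of cassette in the frame of jig above 0.06 m and contact force between the fingers and cassette above 0.5 N), for 0.1 s.
3. the cassette, still held, has pushed the pin at least half way down in the empty dock's bed (value of joint pin above 0.003 m and distance between cassette and bed below 0.02 m and contact force between the fingers and cassette above 0.3 N and contact force between cassette and bed above 0.02 N), for 0.1 s.
At the end, for the whole second after the job is handed in: The cassette rests released and still in the empty dock's bed, flat on its floor (within 3 mm and 0.06 rad, centre within 8 mm of the bed's), holding the pin down at least 4.5 of 6 mm; the clamp stands open (over 1.5 rad) (value of joint pin above 0.0045 m and z of cassette in the frame of bed between -0.003 and 0.003 m and distance between cassette and bed below 0.008 m and angle between the z axis of cassette and the z axis of bed, either way round below 0.06 rad and angle between the x axis of cassette and the y axis of bed, either way round below 0.15 rad and linear speed of cassette below 0.02 m/s and value of joint clamp above 1.5 rad and contact force between the fingers and cassette below 0.1 N); the robot touches nothing.
It fails at once if a bystander on the bench is knocked about (shifted more than 30 mm) (distance of any of beaker, jar, potato, reagent, tip_rack, pipette, corn from where it was at the start of the episode above 0.03 m).
It fails at once if the robot or the cassette bears on the occupied dock (over 5 N) (contact force between any of the fingers, the arm, cassette and dock_used above 5 N).
It also fails if it takes over 61 s, if anything falls off the work surface, if the arm or the gripper's body presses on something with over 40 N, if the wrist force passes 120 N, or if a joint passes its speed limit or range.

## Robot

A 7-joint arm with a two-finger parallel gripper is mounted at the origin on the work surface. World frame = base frame: x ahead of the robot, y to its left, z up, the work surface at z = 0. Lengths are in mm, angles in rad, forces in N, time in s.
With the tool pointing down it reaches from about 425 to 875 mm from the base axis. Payload 4.7 kg.
Tool frame: the origin (TCP) lies between the finger pads; the fingertips stand 22 mm ahead of it and the grasp point (between the pads) lies 3 mm ahead of it (env.finger_overhang is the distance from the TCP to the fingertips, in mm); z points along the fingers, y is the line along which they close (so a half turn about z gives the same grasp; the last joint's range is limited). The gripper opens to 87 mm and grips with 3 to 60 N. Pads are 19 mm wide; open, the fingers measure 117 mm over their backs; the gripper's body (75 mm by 190 mm) begins 51 mm behind the grasp point.
Start: joints at [-1.299, 0.321, -0.07, 1.45, 0.023, 1.371, -0.057], TCP at [165.746, 628.531, 244.587] pointing down, gripper open.
Joint ranges: [-2.86, 2.86], [-0.3, 2.09], [-1.38, 1.24], [0.06, 2.45], [-1.56, 4.7], [0.09, 2.05], [-2.69, 2.69]. Speed limits (rad/s): [2.57, 2.57, 3.14, 3.14, 3.14, 3.14, 3.14].

## Interface

Orientations are given as a rotation vector (axis times angle).
In Python, from cell import env gives the robot as it stands.
- The arm moves only by the shell command python3 -m creep 'ROWS'. ROWS is JSON, a list of rows, each a list of 7 numbers: the shift along the tool's x, y, z in cm, then the turn, a rotation vector about the tool's x, y, z in rad, then the opening, from 0 (shut) to 1 (fully open). In form: [[tx, ty, tz, rx, ry, rz, grip], ...]. A call has 1 to 12 rows; each row is the pose to reach, as a shift and turn from the pose commanded when the call began, along the tool's axes at that moment; what a row does not reach only later rows make up. A row lasts 1/10 s, in which the tool goes at most 50 mm and 8.59 degrees, less where a joint would pass 70% of its speed; a pose out of reach is approached as far as the arm can. A call with a gripper value outside its range is refused whole. The fingers move at their own pace and stop on an object; the grip force is fixed at half the most. Time passes only in rows, so rows that repeat a pose let the fingers close. It gives the time, the measured TCP pose, the force, the opening and the grip force at its end, in the units of the state.
- env.sense(): the state, without advancing time (a new reading comes with each control period).
- env.snapshot(name): name is "scene" or "top" or "wrist"; returns the picture (384x512x3 uint8, red, green, blue); there is no depth.
- env.get_calibration(name): a dict with "K" (3x3 intrinsics, pixels), "extrinsics" (4x4, takes a point from camera to world coordinates). Camera axes: x right, y up, looking along -z (the intrinsics and any distortion apply to the point x, -y, -z); pixel columns grow to the right and rows downward; lengths in mm; the calibration is good to about 2 mm. A picture is of the moment at which its call begins: read the wrist's pose just before it. get_calibration takes no time and is no camera call; for the wrist camera it gives the pose at the moment of the call.
- env.close_job(): hands the job in; it is judged then, once.
The state is a dict: "time_s": time; "joint_pos": joint angles; "joint_vel": joint speeds; "joint_efforts": joint torques, N m; "tcp_pos": TCP position; "tcp_rot": TCP orientation; "ft_force": force on the tool from outside, world axes, zero at the start; "torque": the same for the moment, N m; "width": finger opening in mm; "gripper_force": force on a finger pad.
Only numpy, scipy, OpenCV 4.12 (cv2) and the standard library are available. Lean on these libraries where they do the work, as an engineer would, in place of code of your own. Each camera call takes 0.05 s, during which the arm holds its last target. There are 200 camera calls.

## Working session

There is one attempt and no reset: what is moved stays moved. The work goes in short steps, Python scripts to look and compute and a shell command to move; the robot and the scene stay as the last step left them, time stands still between calls to the robot, and variables do not carry over. Pictures are saved under pics/ and viewed, at most 10 in all, crops included, and the job is handed in when it is done.

```bash
mkdir -p pics; ls
python3 - <<'E'
from cell import env
import cv2
for n in("scene","top"):
    im=env.snapshot(n); cv2.imwrite(f"pics/{n}0.png",cv2.resize(im[:,:,::-1],(800,600),interpolation=cv2.INTER_CUBIC))
    c=env.get_calibration(n);print(n,c)
print(env.sense())
E
```

```text
pics
scene {'K': array([[428.63754871,   0.        , 250.73067236],
       [  0.        , 428.63754871, 191.85670785],
       [  0.        ,   0.        ,   1.        ]]), 'extrinsics': array([[-2.46398177e-02, -5.83190565e-01,  8.11961603e-01,
         1.54448793e+03],
       [ 9.99692607e-01, -1.66096461e-02,  1.84068491e-02,
         3.13728634e+01],
       [ 2.75169414e-03,  8.12165552e-01,  5.83420555e-01,
         8.21306764e+02],
       [ 0.00000000e+00,  0.00000000e+00,  0.00000000e+00,
         1.00000000e+00]])}
top {'K': array([[378.09852884,   0.        , 253.16601891],
       [  0.        , 378.09852884, 180.86973166],
       [  0.        ,   0.        ,   1.        ]]), 'extrinsics': array([[ 1.83951469e-02,  9.80785803e-01, -1.94218503e-01,
         3.07270469e+02],
       [-9.99827329e-01,  1.85561964e-02, -9.90207711e-04,
        -8.60250033e+00],
       [ 2.63277501e-03,  1.94203182e-01,  9.80957794e-01,
         1.31498683e+03],
       [ 0.00000000e+00,  0.00000000e+00,  0.00000000e+00,
         1.00000000e+00]])}
{'time_s': 0.1, 'joint_pos': array([-1.29890306,  0.32173384, -0.07007243,  1.45155791,  0.02262042,
        1.37079491, -0.05689669]), 'joint_vel': array([-0.0017118 , -0.00108597,  0.00067344, -0.00128492, -0.00172533,
        0.00178045, -0.0015493 ]), 'joint_efforts': array([ 1.94639892e-04, -4.92567658e+01, -4.05729879e-01, -3.13400817e+01,
       -6.41793455e-02,  3.94086423e-02,  6.05990590e-05]), 'tcp_pos': array([165.65794324, 628.06197126, 243.57806173]), 'tcp_rot': array([-4.03770116e-01, -3.11543297e+00,  2.67739571e-03]), 'ft_force': array([-0.44004455,  0.36269469,  0.02177274]), 'torque': array([ 0.00499779, -0.08063397, -0.00212781]), 'gripper_force': 0.0, 'width': 87.07137913637705}
```

View pics/scene0.png

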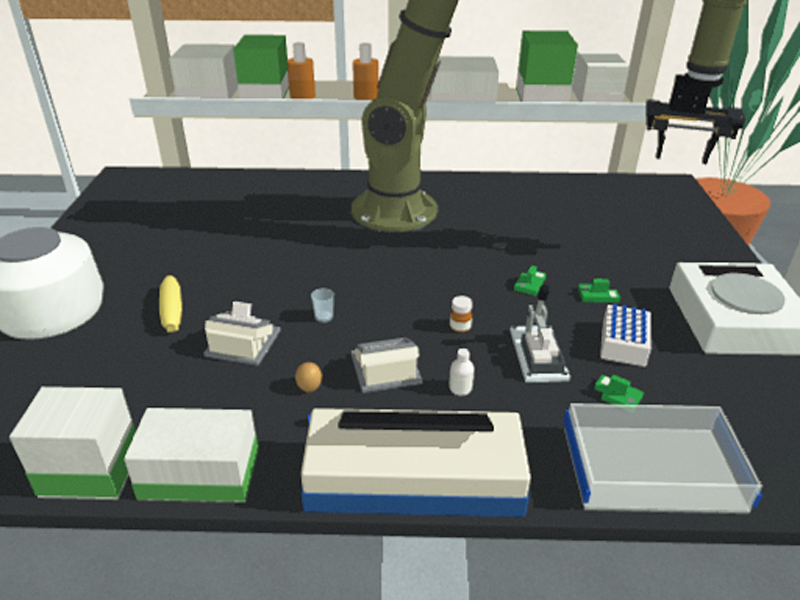

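View pics/top0.png

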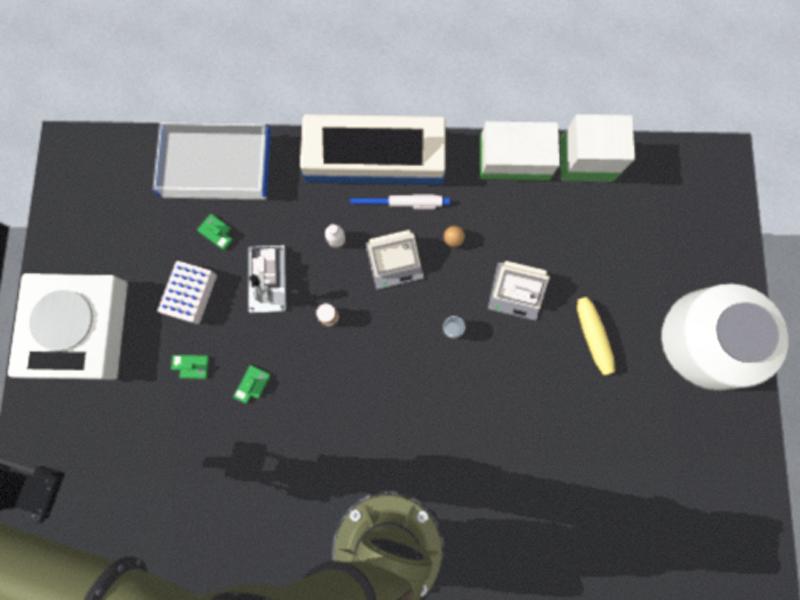

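The top view shows the jig around (267,278), the empty dock around (395,258) and the occupied dock around (520,290). I'll enlarge the jig and the empty dock.

```bash
cat > h.py <<'E'
from cell import env
import numpy as np,cv2
from scipy.spatial.transform import Rotation as R
def w2p(n,P,c=None):
    c=c or env.get_calibration(n);E=c["extrinsics"];p=(np.atleast_2d(P)-E[:3,3])@E[:3,:3]
    u=np.c_[p[:,0],-p[:,1],-p[:,2]]@c["K"].T;return u[:,:2]/u[:,2:]
def p2w(n,uv,z,c=None):
    c=c or env.get_calibration(n);E=c["extrinsics"];o=[]
    for (u,v),zz in zip(np.atleast_2d(uv),np.broadcast_to(z,len(np.atleast_2d(uv)))):
        d=np.linalg.inv(c["K"])@[u,v,1];d=E[:3,:3]@[d[0],-d[1],-d[2]]
        o.append(E[:3,3]+d*(zz-E[2,3])/d[2])
    return np.array(o)
def crop(im,x0,y0,w,h,W,H):return cv2.resize(im[y0:y0+h,x0:x0+w,::-1],(W,H),interpolation=cv2.INTER_CUBIC)
E
python3 - <<'E'
from h import *
im=env.snapshot("top"); s=env.snapshot("scene")
a=crop(im,150,145,50,62,400,496);b=crop(im,225,140,50,62,400,496)
cv2.imwrite("pics/c1.png",np.hstack([a,b]))
print(p2w("top",[[171,178],[253,165],[332,186]],[40,40,40]).round())
E
```

```text
[[ 564.  276.   40.]
 [ 616.   -6.   40.]
 [ 547. -278.   40.]]
```

View pics/c1.png

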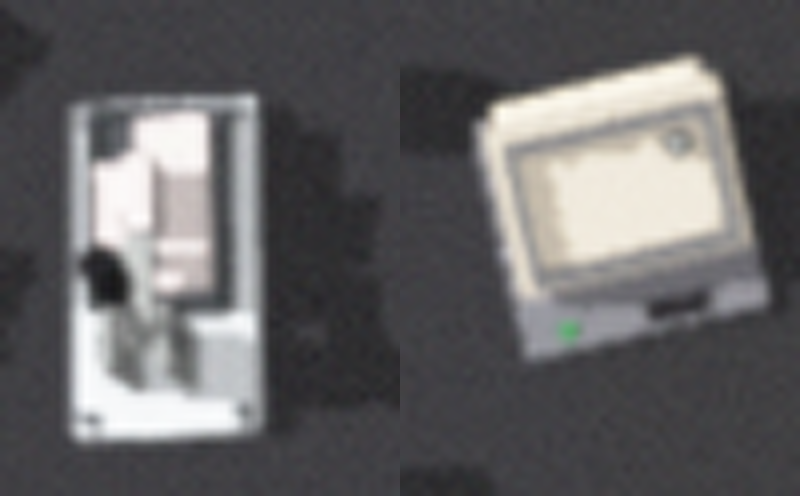

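The left crop shows the jig. Its base corners are at about (70,100), (258,97), (262,437) and (72,440), with the clamp on the robot side, the black knob at (105,278) and the notch at the upper left. The right crop shows the dock, with the pin at (682,140) on the high side and the front base corners at (525,358) and (770,305).

Run:
```python
from h import *
c=np.array([[70,100],[258,97],[262,437],[72,440]])/8-.5+[150,145]
J=p2w("top",c,12);print(J.round(1))
ax=(J[2]+J[3]-J[0]-J[1])/2;print("len",np.linalg.norm(ax),"yaw",np.degrees(np.arctan2(ax[1],ax[0])))
e=ax/np.linalg.norm(ax);m=J.mean(0);o=m-22*e;print("origin",o)
d=np.array([[525,358],[770,305]])/8-.5+[175,140]
d[:,0]+=0  # right crop starts at col 400 -> 225
D=p2w("top",d,3);print(D.round(1),np.linalg.norm(D[0]-D[1]))
v=D[0]-D[1];y=v/np.linalg.norm(v);x=np.array([y[1],-y[0],0]);print("dock",D.mean(0)+55*x,np.degrees(np.arctan2(x[1],x[0])))
# knob
print(p2w("top",[[105/8-.5+150,278/8-.5+145]],124))
s=env.sense();Rt=R.from_rotvec(s["tcp_rot"]).as_matrix();print(Rt.round(3))
h=o+66*e;print("hinge",h)
```

```text
[[645.4 331.7  12. ]
 [648.3 248.3  12. ]
 [495.9 238.1  12. ]
 [493.  320.6  12. ]]
len 152.77575104454684 yaw -176.01308779019593
origin [592.58398377 286.19287791  12.        ]
[[554.   38.5   3. ]
 [579.9 -69.4   3. ]] 110.97273135978737
dock [620.43754669  -2.56212741   3.        ] 13.514824824866478
[[542.873778   283.44081926 124.        ]]
[[-0.967  0.255 -0.   ]
 [ 0.255  0.967 -0.001]
 [-0.    -0.001 -1.   ]]
hinge [526.74370652 281.60399009  12.        ]
```

```bash
python3 -m creep '[[-50,-22.5,-6,0,0,1.8,0],[-50,-22.5,-6,0,0,1.8,0],[-50,-22.5,-6,0,0,1.8,0],[-50,-22.5,-6,0,0,1.8,0],[-50,-22.5,-6,0,0,1.8,0],[-50,-22.5,-6,0,0,1.8,0],[-50,-22.5,-6,0,0,1.8,0],[-50,-22.5,-6,0,0,1.8,0],[-50,-22.5,-6,0,0,1.8,0],[-50,-22.5,-6,0,0,1.8,0],[-50,-22.5,-6,0,0,1.8,0],[-50,-22.5,-6,0,0,1.8,0]]'
python3 -m creep '[[0,0,0,0,0,1.01,0],[0,0,0,0,0,1.01,0],[0,0,0,0,0,1.01,0],[0,0,0,0,0,1.01,0],[0,0,0,0,0,1.01,0],[0,0,0,0,0,1.01,0],[0,0,0,0,0,1.01,0],[0,0,0,0,0,1.01,0]]'
python3 - <<'E'
from h import *
s=env.sense();print(s["joint_pos"].round(2),s["tcp_pos"]);print(R.from_rotvec(s["tcp_rot"]).as_matrix().round(3))
c=env.get_calibration("wrist");print(c)
im=env.snapshot("wrist");cv2.imwrite("pics/w1.png",cv2.resize(im[:,:,::-1],(800,600),interpolation=cv2.INTER_CUBIC))
np.save("w1.npy",c["extrinsics"])
E
```

```text
time_s: 1.4
tcp_pos: [597.6, 274.7, 305.1]
tcp_rot: [2.701, 1.592, 0.002]
ft_force: [-0.1, -1.0, 0.1]
width: 2.7
gripper_force: 0.0
time_s: 2.2
tcp_pos: [591.7, 283.6, 304.2]
tcp_rot: [3.139, 0.116, -0.001]
ft_force: [-0.2, -0.3, 0.4]
width: 0.7
gripper_force: 0.0
[-0.93  0.35  0.59  1.36 -0.19  1.49 -1.85] [591.68337393 283.5584421  304.24495177]
[[ 0.997  0.074 -0.   ]
 [ 0.074 -0.997 -0.   ]
 [-0.     0.    -1.   ]]
{'K': array([[292.01915968,   0.        , 251.3862435 ],
       [  0.        , 292.01915968, 195.38832988],
       [  0.        ,   0.        ,   1.        ]]), 'extrinsics': array([[ 7.40942602e-02,  9.57008899e-01,  2.80435391e-01,
         6.69321874e+02],
       [-9.97251213e-01,  7.11727432e-02,  2.06024008e-02,
         2.89049945e+02],
       [-2.42675179e-04, -2.81191053e-01,  9.59651777e-01,
         4.44021611e+02],
       [ 0.00000000e+00,  0.00000000e+00,  0.00000000e+00,
         1.00000000e+00]])}
```

View pics/w1.png

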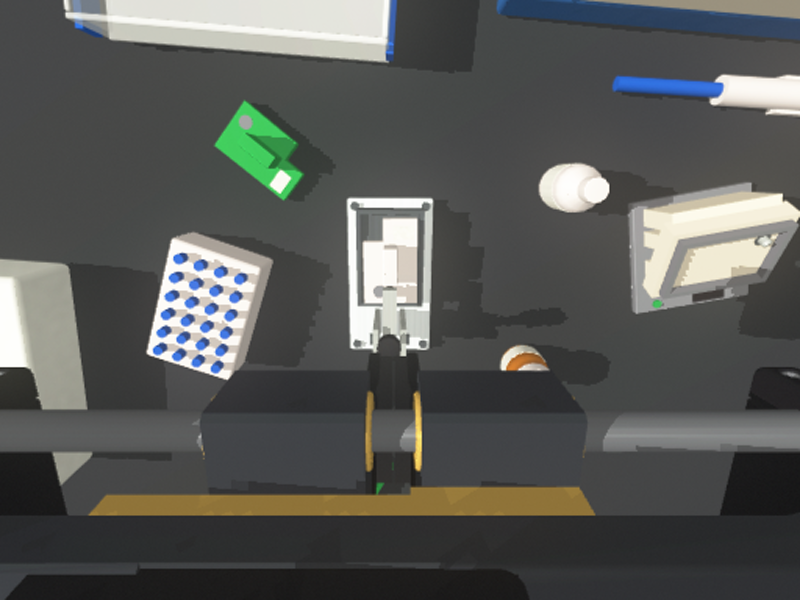

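The wrist view shows the jig base at (348,199), (432,199), (428,350) and (350,348), and the dock on the right. I'll enlarge both.

Run:
```python
from h import *
im=cv2.imread("pics/w1.png")
a=im[185:365,340:440];b=im[175:325,620:800]
a=cv2.resize(a,(320,576),interpolation=cv2.INTER_CUBIC);b=cv2.resize(b,(480,400),interpolation=cv2.INTER_CUBIC)
o=np.zeros((576,800,3),np.uint8);o[:,:320]=a;o[:400,320:]=b;cv2.imwrite("pics/w1c.png",o)
```

```text
(no output)
```

View pics/w1c.png

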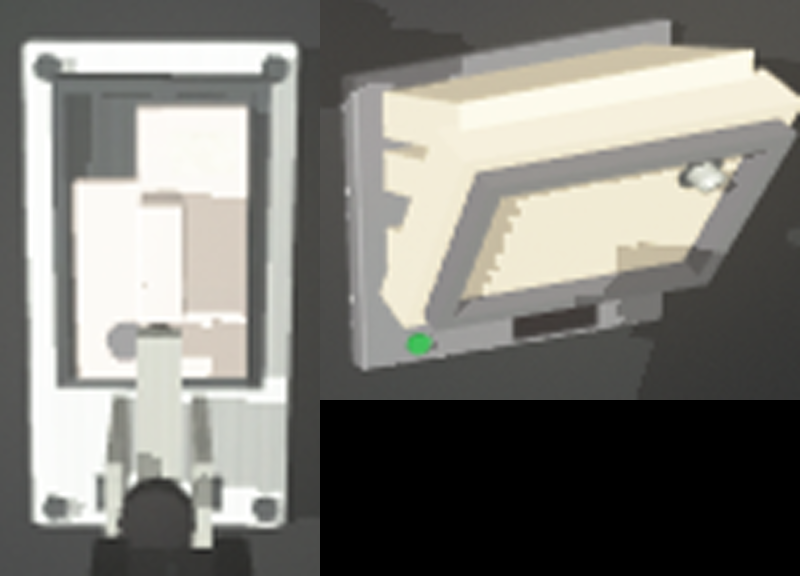

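```bash
cat > fit.py <<'E'
from h import *
from scipy.optimize import least_squares
def cal(E):return {"K":env.get_calibration("wrist")["K"],"extrinsics":E}
def Rz(a):return R.from_euler("z",a).as_matrix()
BT=R.from_euler("y",-30,degrees=True).as_matrix() # bed x up the slope
def fit(c,P,uv,p0):
    f=lambda p:(w2p(0,np.array(P)@Rz(p[2]).T+[p[0],p[1],0],c)-uv).ravel()
    r=least_squares(f,p0,loss="soft_l1");print(r.x[:2].round(1),np.degrees(r.x[2]).round(2),"res px",r.fun.reshape(-1,2).round(1).tolist());return r.x
bed=lambda P:np.array(P)@BT.T+[0,0,50]
E
python3 - <<'E'
from fit import *
c=cal(np.load("w1.npy"))
f=lambda l,s,o:(np.array(l)/s+o+.5)/1.5625-.5
uj=f([[22,42],[298,42],[287,525],[33,525]],3.2,[340,185])
p=fit(c,[[-53,-40,12],[-53,40,12],[97,40,12],[97,-40,12]],uj,[592,285,-3.07])
uc=f([[75,380],[247,380],[247,103]],3.2,[340,185])
q=fit(c,[[-38,24,42],[-38,-24,42],[38,-24,42]],uc,[592,285,.07])
ub=f(np.array([[478,171],[797,122],[712,285],[428,322],[707,172]])-[320,0],480/180,[620,175])
fit(c,bed([[32,46,8],[32,-46,8],[-32,-46,8],[-32,46,8],[15,-29,6]]),ub,[620,-3,.23])
E
```

```text
[593.3 286.5] -175.84 res px [[-0.2, -0.2], [0.1, -0.1], [-0.2, 0.3], [0.2, 0.2]]
[591.9 286.2] 4.87 res px [[0.5, -0.3], [-0.3, -0.6], [-0.1, 1.0]]
[6.214e+02 4.000e-01] 14.0 res px [[1.8, 0.9], [-0.4, 0.2], [-2.3, -2.1], [-0.1, -0.4], [0.4, 0.1]]
```

```bash
python3 -m creep '[[-1.8,-0.3,5,0,0,0,0],[-1.8,-0.3,10,0,0,0,0],[-1.8,-0.3,14,0,0,0,0],[-1.8,-0.3,17.4,0,0,0,0],[-1.8,-0.3,17.4,0,0,0,0],[-1.8,-0.3,17.4,0,0,0,0]]'
python3 -m creep '[[-0.8,0,0,0,0,0,0],[-1.7,0,-0.1,0,0,0,0],[-2.7,0,-0.2,0,0,0,0],[-3.7,0,-0.2,0,0,0,0],[-4.8,0,-0.1,0,0,0,0],[-5.8,0,0,0,0,0,0],[-6.5,0,0.2,0,0,0,0],[-7.1,0,0.3,0,0,0,0],[-7.6,0,0.6,0,0,0,0],[-8.1,0,0.9,0,0,0,0],[-8.5,0,1.3,0,0,0,0],[-8.8,0,1.8,0,0,0,0]]'
python3 - <<'E'
from h import *
im=env.snapshot("top");s=env.snapshot("scene")
cv2.imwrite("pics/c2.png",np.hstack([crop(im,150,145,50,62,400,496),crop(s,310,170,80,99,400,496)]))
E
```

```text
time_s: 2.85
tcp_pos: [573.9, 285.2, 131.1]
tcp_rot: [3.139, 0.118, 0.0]
ft_force: [0.7, 0.7, 0.5]
width: 0.6
gripper_force: 0.0
time_s: 4.05
tcp_pos: [485.7, 278.6, 112.2]
tcp_rot: [-3.139, -0.116, -0.0]
ft_force: [0.8, 0.2, 0.9]
width: 0.8
gripper_force: 0.0
```

View pics/c2.png

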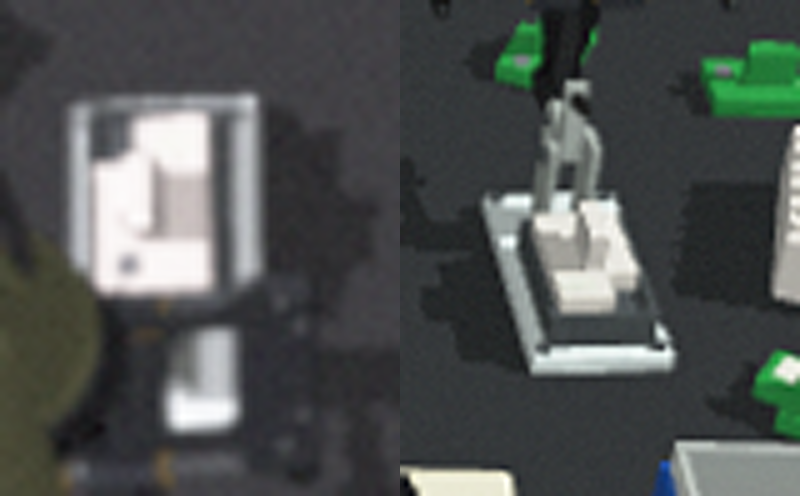

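The clamp bar stands upright at about (570,110) in the right half, and the cassette is still in its nest. Next I rise, move over the rib with the fingers open, and check.

```bash
python3 -m creep '[[0,0,-4,0,0,0,0],[0,0,-8,0,0,0,0.3],[0,0,-12,0,0,0,0.6],[3.5,0,-14,0,0,0,0.6],[7,0,-14,0,0,0,0.6],[10.7,0,-14,0,0,0,0.6],[10.7,0,-12,0,0,0,0.6],[10.7,0,-10,0,0,0,0.6],[10.7,0,-10,0,0,0,0.6],[10.7,0,-10,0,0,0,0.6]]'
python3 - <<'E'
from fit import *
s=env.sense();print(s["tcp_pos"],R.from_rotvec(s["tcp_rot"]).as_matrix()[:,0].round(3))
c=env.get_calibration("wrist");np.save("w2.npy",c["extrinsics"]);im=env.snapshot("wrist")
cv2.imwrite("pics/w2.png",crop(im,176,100,160,120,800,600))
E
```

```text
time_s: 5.15
tcp_pos: [592.6, 286.6, 212.6]
tcp_rot: [3.139, 0.116, -0.001]
ft_force: [0.8, -0.3, 0.2]
width: 51.7
gripper_force: 0.0
[592.63663872 286.55648017 212.58921958] [ 0.997  0.074 -0.   ]
```

View pics/w2.png

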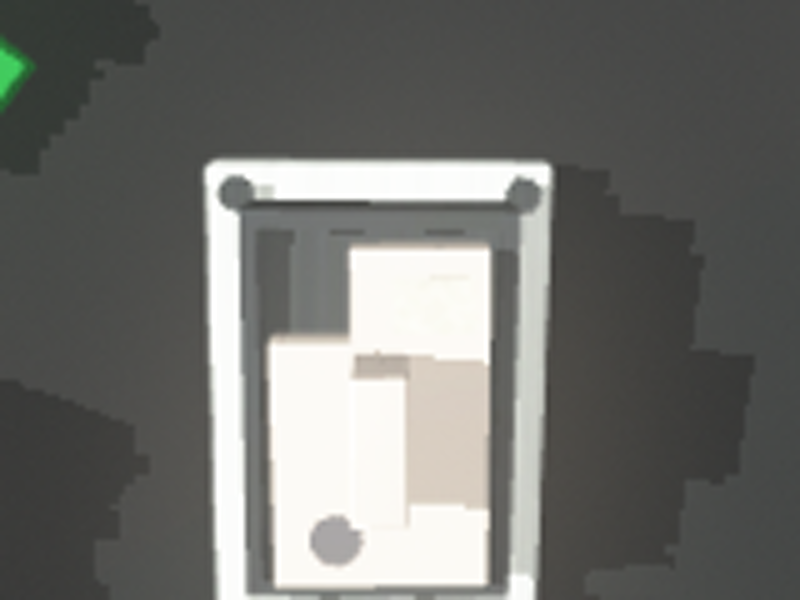

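The cassette plate corners are at (275,586), (488,585) and (490,243), and the rib top corners at (352,377), (408,377) and (408,526).

Run:
```python
from fit import *
c=cal(np.load("w2.npy"))
u=(np.array([[275,586],[488,585],[490,243],[352,377],[408,377],[408,526]])+.5)/5-.5+[176,100]
fit(c,[[-38,24,42],[-38,-24,42],[38,-24,42],[16,6,68],[16,-6,68],[-16,-6,68]],u,[592,285,.07])
u=(np.array([[205,162],[552,162]])+.5)/5-.5+[176,100]
print(p2w(0,u,12,c))
```

```text
[592.6 286.2] 4.96 res px [[0.1, -0.0], [-0.1, -0.3], [0.1, 0.6], [-0.7, -0.2], [0.1, -0.4], [0.3, 0.4]]
[[643.07174843 329.95803314  12.        ]
 [648.95510037 250.92827956  12.        ]]
```

```bash
python3 -m creep '[[0,0,4.5,0,0,0,0.6],[0,0,9,0,0,0,0.6],[0,0,12,0,0,0,0.6],[0,0,13.5,0,0,0,0.6],[0,0,14.4,0,0,0,0.6],[0,0,14.4,0,0,0,0.6],[0,0,14.4,0,0,0,0.6]]'
python3 -m creep '[[0,0,0,0,0,0,0],[0,0,0,0,0,0,0],[0,0,0,0,0,0,0],[0,0,0,0,0,0,0],[0,0,0,0,0,0,0],[0,0,0,0,0,0,0],[0,0,0,0,0,0,0]]'
```

```text
time_s: 5.9
tcp_pos: [594.0, 287.1, 70.6]
tcp_rot: [-3.138, -0.116, -0.005]
ft_force: [1.3, 0.8, -0.4]
width: 52.2
gripper_force: 0.0
time_s: 6.6
tcp_pos: [592.7, 286.6, 68.6]
tcp_rot: [-3.139, -0.116, -0.0]
ft_force: [-0.5, 0.9, 0.5]
width: 11.6
gripper_force: 30.0
```

```bash
python3 -m creep '[[0,0,-1,0,0,0,0],[0,0,-3,0,0,0,0],[0,0,-6,0,0,0,0],[0,0,-10,0,0,0,0],[0,0,-14,0,0,0,0],[0,0,-18,0,0,0,0],[0,0,-20,0,0,0,0],[0,0,-20,0,0,0,0]]'
python3 -m creep '[[-1,3,0,0,0,0,0],[-2,6,0,0,0,0,0],[-3,9,0,0,0,0,0],[-4,12.5,0,0,0,0,0],[-5,16,0,0,0,0,0],[-6.5,20,0,0,0,0,0],[-8,24,0,0,0,0,0],[-9,27.9,0,0,0,0,0],[-9,27.9,0,0,0,0,0],[-9,27.9,0,0,0,0,0]]'
python3 - <<'E'
from fit import *
s=env.sense();print(s["tcp_pos"],s["width"],s["joint_pos"].round(2))
c=env.get_calibration("wrist");np.save("w3.npy",c["extrinsics"]);im=env.snapshot("wrist")
print(w2p("wrist",[[621,0,50]]))
cv2.imwrite("pics/w3full.png",im[:,:,::-1])
u=w2p("wrist",[[621,0,50]])[0].astype(int);x0,y0=max(u[0]-60,0),max(u[1]-45,0);print(x0,y0)
cv2.imwrite("pics/w3.png",crop(im,x0,y0,120,90,800,600))
E
```

```text
time_s: 7.4
tcp_pos: [594.4, 286.8, 273.0]
tcp_rot: [-3.136, -0.115, -0.01]
ft_force: [0.4, 0.8, -0.9]
width: 11.6
gripper_force: 30.0
time_s: 8.4
tcp_pos: [522.5, 0.8, 267.4]
tcp_rot: [-3.139, -0.112, 0.003]
ft_force: [0.9, 1.2, -1.0]
width: 12.0
gripper_force: 30.0
[522.52042677   0.8441869  267.40076661] 11.99734604075167 [-0.79  0.03  0.76  1.75 -0.02  1.37 -1.53]
[[259.84384967  91.58251692]]
199 46
```

View pics/w3.png

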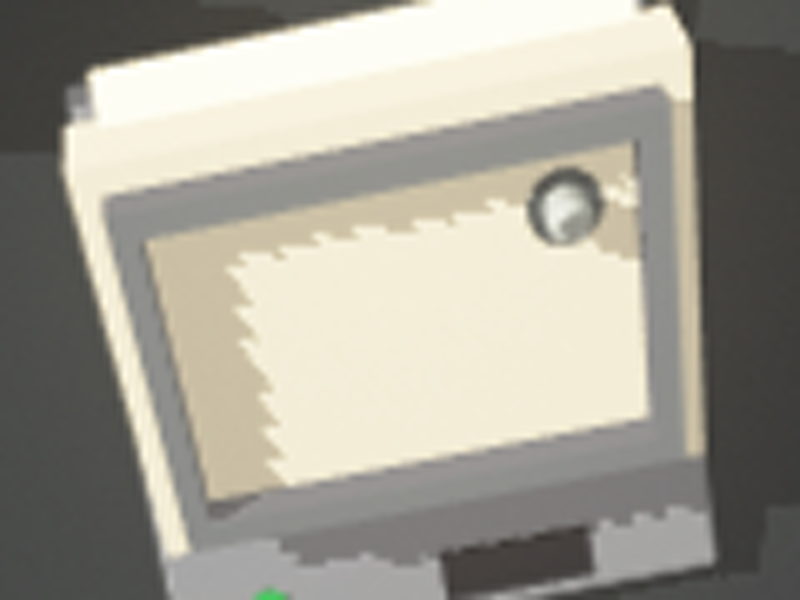

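The grey bed rim's outer corners are at (105,203), (662,90), (683,460) and (190,545), and the pin head is at about (567,212).

Run:
```python
from fit import *
c=cal(np.load("w3.npy"))
k=800/120
g=lambda l:(np.array(l)+.5)/k-.5+[199,46]
u=g([[105,203],[662,90],[683,460],[190,545],[567,212]])
p=fit(c,bed([[32,46,8],[32,-46,8],[-32,-46,8],[-32,46,8],[15,-29,6]]),u,[620,-3,.23])
T=lambda P:((w2p(0,bed(P)@Rz(p[2]).T+[p[0],p[1],0],c)-[199,46]+.5)*k).round()
print(T([[27,41,8],[27,41,0],[27,-41,8],[27,-41,0],[-27,-41,8],[-27,-41,0],[-27,41,8],[-27,41,0]]).tolist())
```

```text
[619.5  -1.1] 14.47 res px [[-1.0, 0.4], [1.2, 0.4], [0.1, -1.4], [-0.6, -0.1], [0.3, 0.1]]
[[137.0, 230.0], [137.0, 209.0], [640.0, 131.0], [631.0, 111.0], [656.0, 432.0], [647.0, 409.0], [207.0, 516.0], [206.0, 493.0]]
```

Run:
```python
from fit import *
c3=cal(np.load("w3.npy"));c1=cal(np.load("w1.npy"));k=800/120
g=lambda l:(np.array(l)+.5)/k-.5+[199,46]
f=lambda l,s,o:(np.array(l)/s+o+.5)/1.5625-.5
ub=f(np.array([[478,171],[797,122],[712,285],[428,322],[707,172]])-[320,0],480/180,[620,175])
O=[[32,46,8],[32,-46,8],[-32,-46,8],[-32,46,8],[15,-29,6]];I=[[27,41,8],[27,-41,8],[-27,-41,8],[-27,41,8]]
uo=g([[105,203],[662,90],[683,460],[190,545],[567,212]]);ui=g([[147,243],[637,142],[650,418],[207,502]])
for use1 in(0,1):
 for fz in(0,1):
  def r(p):
    W=lambda P:bed(P)@Rz(p[2]).T+[p[0],p[1],p[3]*fz]
    e=[w2p(0,W(O),c3)-uo,w2p(0,W(I),c3)-ui]
    if use1:e.append(w2p(0,W(O),c1)-ub)
    return np.vstack(e).ravel()
  s=least_squares(r,[620,-1,.25,0],loss="soft_l1");print(use1,fz,s.x.round(2),np.degrees(s.x[2]),s.cost)
# target
x,y,a=620,-0.7,np.radians(14.3)
B=Rz(a)@BT;Rt=np.c_[B[:,1],B[:,0],-B[:,2]]
s=env.sense();R0=R.from_rotvec(s["tcp_rot"]).as_matrix();p0=s["tcp_pos"]
for hgt in(38.6+60,38.6+20,38.6):
    P=np.array([x,y,50])+B[:,2]*hgt;print(P.round(1),"tool shift cm",(R0.T@(P-p0)/10).round(2))
Ry=Rz(a+np.pi/2)@np.diag([1,-1,-1]);print("yaw",R.from_matrix(R0.T@Ry).as_rotvec().round(3),"then tilt",R.from_matrix(Ry.T@Rt).as_rotvec().round(3))
```

```text
0 0 [ 6.1945e+02 -1.1300e+00  2.5000e-01  0.0000e+00] 14.514126318434986 7.946068809262913
0 1 [ 6.20e+02 -1.40e+00  2.50e-01 -6.69e+00] 14.496220346796271 6.001852196039239
1 0 [ 6.1987e+02 -8.4000e-01  2.5000e-01  0.0000e+00] 14.473220119757372 15.289081553860388
1 1 [ 6.201e+02 -1.350e+00  2.500e-01 -2.520e+00] 14.3953056176914 13.30185353615738
[572.2 -12.9 135.4] tool shift cm [ 4.84  1.9  13.2 ]
[591.6  -7.9 100.7] tool shift cm [ 6.81  1.55 16.66]
[601.3  -5.5  83.4] tool shift cm [ 7.8   1.38 18.39]
yaw [-0.002  0.    -1.746] then tilt [-0.524  0.    -0.   ]
```

```bash
python3 -m creep '[[3.6,1.8,0,0,0,-1.748,0],[3.6,1.8,0,0,0,-1.748,0],[3.6,1.8,0,0,0,-1.748,0],[3.6,1.8,0,0,0,-1.748,0],[3.6,1.8,0,0,0,-1.748,0],[3.6,1.8,0,0,0,-1.748,0],[3.6,1.8,0,0,0,-1.748,0],[3.6,1.8,0,0,0,-1.748,0],[3.6,1.8,0,0,0,-1.748,0],[3.6,1.8,0,0,0,-1.748,0],[3.6,1.8,0,0,0,-1.748,0],[3.6,1.8,0,0,0,-1.748,0]]'
python3 -m creep '[[0,0,0,0,0,0,0],[0,0,0,-0.1,0,0,0],[0,0,0,-0.2,0,0,0],[0,0,0,-0.3,0,0,0],[0,0,0,-0.4,0,0,0],[0,0,0,-0.5,0,0,0],[0,0,0,-0.524,0,0,0],[0,0,0,-0.524,0,0,0],[0,0,0,-0.524,0,0,0]]'
cat > tgt.py <<'E'
from fit import *
import sys
x,y,a=620,-1.0,np.radians(14.4)
B=Rz(a)@BT;Rt=np.c_[B[:,1],B[:,0],-B[:,2]]
s=env.sense();R0=R.from_rotvec(s["tcp_rot"]).as_matrix();p0=s["tcp_pos"]
print("q",s["joint_pos"].round(2),"rot err",R.from_matrix(R0.T@Rt).as_rotvec().round(3))
d=B.T@(p0-[x,y,50]);print("tcp in bed",d.round(1))
for h in map(float,sys.argv[1:]):print(h,(R0.T@([x,y,50]+B[:,2]*h-p0)/10).round(2))
E
python3 tgt.py 98.6 58.6 38.6
```

```text
time_s: 9.65
tcp_pos: [560.6, -11.2, 267.3]
tcp_rot: [-1.914, -2.49, 0.002]
ft_force: [-0.1, -0.1, -1.8]
width: 11.4
gripper_force: 30.0
time_s: 10.55
tcp_pos: [560.6, -13.1, 268.4]
tcp_rot: [1.695, 2.182, 0.584]
ft_force: [-0.5, 0.1, -1.5]
width: 12.1
gripper_force: 30.0
q [-0.58 -0.29  0.55  2.07  0.04  0.81  0.23] rot err [-0.001 -0.    -0.001]
tcp in bed [ 56.8   3.  219.4]
98.6 [-0.31 -5.67 12.08]
58.6 [-0.31 -5.67 16.08]
38.6 [-0.31 -5.67 18.08]
```

```bash
python3 -m creep '[[-0.1,-1.5,3,0,0,0,0],[-0.2,-3,6,0,0,0,0],[-0.3,-4.5,9,0,0,0,0],[-0.3,-5.7,12,0,0,0,0],[-0.3,-5.7,12,0,0,0,0],[-0.3,-5.7,12,0,0,0,0],[-0.3,-5.7,12,0,0,0,0]]'
python3 tgt.py 58.6 38.6
python3 - <<'E'
from fit import *
im=env.snapshot("wrist");s=env.snapshot("scene");c=env.get_calibration("scene")
np.save("w4.npy",env.get_calibration("wrist")["extrinsics"])
u=w2p("scene",[[615,0,90]])[0].astype(int);print(u)
cv2.imwrite("pics/w4.png",np.hstack([crop(im,100,60,300,260,480,416),crop(s,u[0]-37,u[1]-48,74,96,320,416)]))
E
```

```text
time_s: 11.25
tcp_pos: [573.5, -13.6, 138.4]
tcp_rot: [1.691, 2.18, 0.588]
ft_force: [0.3, 0.1, -1.6]
width: 11.5
gripper_force: 30.0
q [-0.67 -0.1   0.72  2.22 -0.19  0.51  0.47] rot err [0.003 0.001 0.   ]
tcp in bed [  2.5  -0.6 100.6]
58.6 [ 0.06 -0.26  4.2 ]
38.6 [ 0.07 -0.27  6.2 ]
[246 210]
```

View pics/w4.png

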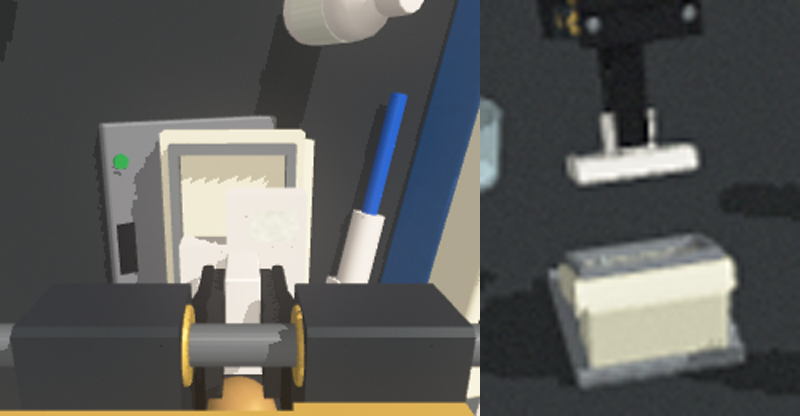

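The cassette hangs parallel to the bed with its notch at the low, +y side (about (200,240)). The rim's outer corners are at (167,143) and (297,142).

```bash
python3 - <<'E'
from fit import *
c=cal(np.load("w4.npy"));B=Rz(np.radians(14.4))
u=w2p(0,bed([[-32,46,8],[32,46,8],[-27,41,8],[27,41,8]])@B.T+[620,-1,0],c);print(((u-[100,60]+.5)*1.6).round(1))
E
python3 -m creep '[[0.05,-0.25,1,0,0,0,0],[0.05,-0.25,2,0,0,0,0],[0.05,-0.25,3,0,0,0,0],[0.05,-0.25,4.2,0,0,0,0],[0.05,-0.25,4.2,0,0,0,0],[0.05,-0.25,4.2,0,0,0,0],[0.05,-0.25,4.2,0,0,0,0]]'
python3 tgt.py 48.6 38.6
```

```text
[[172.3 144.3]
 [301.5 144.2]
 [182.8 154.3]
 [291.1 154.2]]
time_s: 12.05
tcp_pos: [590.4, -8.8, 99.7]
tcp_rot: [1.692, 2.18, 0.587]
ft_force: [0.1, -0.5, -1.5]
width: 12.0
gripper_force: 30.0
q [-0.7   0.03  0.78  2.22 -0.45  0.44  0.69] rot err [ 0.002 -0.    -0.001]
tcp in bed [-1.7 -0.1 58.3]
48.6 [0.01 0.16 0.97]
38.6 [0.01 0.16 1.97]
```

```bash
python3 -m creep '[[0,0.08,0.4,0,0,0,0],[0,0.08,0.8,0,0,0,0],[0,0.08,1.0,0,0,0,0],[0,0.08,1.2,0,0,0,0],[0,0.08,1.3,0,0,0,0],[0,0.08,1.4,0,0,0,0],[0,0.08,1.4,0,0,0,0]]'
python3 tgt.py 38.6
python3 -m creep '[[0,0,0.1,0,0,0,0],[0,0,0.2,0,0,0,0],[0,0,0.3,0,0,0,0],[0,0,0.4,0,0,0,0],[0,0,0.4,0,0,0,0]]'
python3 tgt.py 38.6
```

```text
time_s: 12.75
tcp_pos: [597.3, -6.8, 86.6]
tcp_rot: [1.693, 2.182, 0.585]
ft_force: [-0.1, -0.8, -1.4]
width: 11.4
gripper_force: 30.0
q [-0.68  0.08  0.77  2.21 -0.55  0.42  0.77] rot err [ 0.  0. -0.]
tcp in bed [-1.9  0.  43.4]
38.6 [-0.    0.19  0.48]
time_s: 13.25
tcp_pos: [599.3, -6.4, 83.6]
tcp_rot: [1.693, 2.182, 0.586]
ft_force: [-5.4, -0.1, 4.6]
width: 11.9
gripper_force: 30.0
q [-0.67  0.1   0.76  2.21 -0.57  0.42  0.79] rot err [ 0.001 -0.001 -0.001]
tcp in bed [-1.7 -0.1 39.8]
38.6 [0.01 0.17 0.12]
```

```bash
python3 -m creep '[[0,0,-0.03,0,0,0,0],[0,0,-0.03,0,0,0,0],[0,0,-0.05,0,0,0,0.3],[0,0,-0.05,0,0,0,0.4],[0,0,-0.05,0,0,0,0.4],[0,0,-0.05,0,0,0,0.4],[0,0,-1,0,0,0,0.4],[0,0,-3,0,0,0,0.4],[0,0,-6,0,0,0,0.4],[0,0,-9,0,0,0,0.4],[0,0,-12,0,0,0,0.4],[0,0,-12,0,0,0,0.4]]'
python3 -m creep '[[0,0,0,0,0,0,0.4],[0,0,0,0,0,0,0.4]]'
python3 - <<'E'
from fit import *
im=env.snapshot("wrist");s=env.snapshot("scene");t=env.snapshot("top")
np.save("w5.npy",env.get_calibration("wrist")["extrinsics"])
u=w2p("scene",[[612,0,70]])[0].astype(int);print(u)
j=w2p("scene",[[550,284,60]])[0].astype(int)
w=w2p("wrist",[[620,-1,55]])[0];print(w)
x0,y0=int(max(w[0]-80,0)),int(min(max(w[1]-75,0),384-150));print(x0,y0)
o=np.zeros((600,800,3),np.uint8)
o[:450,:480]=crop(im,x0,y0,160,150,480,450)
o[:300,480:]=crop(s,u[0]-32,u[1]-30,64,60,320,300)
o[300:,480:]=crop(s,j[0]-32,j[1]-30,64,60,320,300)
cv2.imwrite("pics/w5.png",o)
E
```

```text
time_s: 14.45
tcp_pos: [542.5, -21.7, 191.8]
tcp_rot: [1.69, 2.176, 0.594]
ft_force: [1.6, -0.4, 0.7]
width: 35.0
gripper_force: 0.0
time_s: 14.65
tcp_pos: [540.8, -21.1, 186.1]
tcp_rot: [1.694, 2.183, 0.584]
ft_force: [0.3, 0.4, 0.1]
width: 34.9
gripper_force: 0.0
[246 215]
[256.52966371 187.2610095 ]
176 112
```

View pics/w5.png

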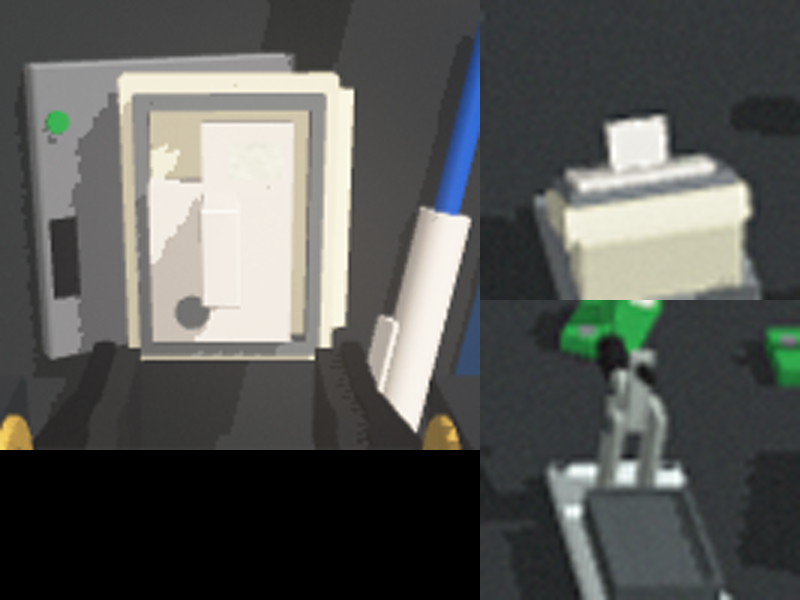

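The cassette lies inside the recess, with its plate corners at (203,123), (294,123), (294,342) and (152,342), and the notch upper left. It has settled against the low edge, and the clamp is still open. I'll check that it lies flat.

Run:
```python
from fit import *
c=cal(np.load("w5.npy"))
g=lambda l:(np.array(l)+.5)/3-.5+[176,112]
P=np.array([[38,-24,12],[-38,-24,12],[-38,24,12],[18,24,12],[16,6,38],[16,-6,38],[-16,-6,38],[38,6,12]],float)
u=g([[294,123],[294,342],[152,342],[149,180],[203,210],[239,210],[239,306],[203,123]])
P,u=P[:7],u[:7]
M=Rz(np.radians(14.4))@BT
C2B=np.array([[0,-1,0],[1,0,0],[0,0,1.]]) # cassette x->bed y, y->-bed x
def r(q):return (w2p(0,(P@R.from_rotvec(q[3:]).as_matrix().T@C2B.T+q[:3])@M.T+[620,-1,50],c)-u).ravel()
for fl in(0,1):
    s=least_squares(lambda q:r(q*np.r_[1,1,1,fl,fl,1]),np.zeros(6),loss="soft_l1");print(s.x.round(3),s.cost,s.fun.reshape(-1,2).round(1).tolist())
# bed rim as seen here
O=[[32,46,8],[-32,46,8],[27,41,8],[-27,41,8]]
print(((w2p(0,bed(O)@Rz(np.radians(14.4)).T+[620,-1,0],c)-[176,112]+.5)*3).round().tolist())
```

```text
[-4.756e+00 -7.590e-01  2.162e+00  0.000e+00  0.000e+00  2.000e-03] 2.200814325823681 [[0.4, 0.0], [-1.1, -0.2], [0.3, -0.1], [-0.1, 1.3], [-0.8, -0.6], [0.5, -0.6], [0.4, 0.6]]
[-4.557e+00 -3.460e-01  2.930e+00 -8.000e-03 -9.000e-03  3.000e-03] 2.103674751896095 [[0.5, -0.1], [-0.9, -0.2], [0.4, -0.3], [-0.1, 1.2], [-0.9, -0.4], [0.3, -0.4], [0.3, 0.8]]
[[334.0, 94.0], [139.0, 94.0], [318.0, 110.0], [154.0, 110.0]]
```

```bash
python3 -c "
from cell import env
print(env.close_job())"
```

```text
the job is handed in; nothing more can be done
None
```

I flipped the clamp open and set the cassette in the empty dock's bed with its whole corner over the pin, releasing it only once it was down, then handed the job in. The last pictures show it lying flat and the clamp open, but I couldn't read the pin's travel directly, and no verdict came back.

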